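Slide the marked blank out over the end of the cutting stand

ROBOT

A 7-joint arm with a two-finger parallel gripper is mounted at the origin on the work surface. World frame = base frame: x ahead of the robot, y to its left, z up, the work surface at z = 0. Lengths are in m, angles in rad, forces in N, time in s.
With the tool pointing down it reaches from about 0.35 to 0.9 m from the base axis. Payload 8.1 kg.
Tool frame: the origin (TCP) lies at the centre of the arm's flange, where the gripper is bolted on; the fingertips stand 178 mm ahead of it and the grasp point (between the pads) lies robot.tcp_to_grasp ahead of it (robot.tcp_to_grasp is the distance from the TCP to the grasp point, in m); z points along the fingers, y is the line along which they close (so a half turn about z gives the same grasp; the last joint's range is limited). The gripper opens to 92 mm and grips with 3 to 60 N. Pads are 19 mm wide; open, the fingers measure 130 mm over their backs; the gripper's body (75 mm by 190 mm) begins 47 mm behind the grasp point.
Start: joints at [1.144, 0.434, 0.025, 1.573, -0.012, 1.134, -0.075], TCP at [0.199, -0.593, 0.405] pointing down, gripper open.
Joint ranges: [-2.62, 2.62], [-0.44, 2.09], [-1.27, 1.32], [0.08, 2.57], [-1.32, 4.46], [0.12, 2], [-2.74, 2.74]. Speed limits (rad/s): [2.22, 2.22, 3.01, 3.01, 3.14, 3.14, 3.14].

INTERFACE

Orientations are given as [roll, pitch, yaw] about the fixed x, y, z axes, in that order (R = Rz(yaw) Ry(pitch) Rx(roll)).
In Python, from station import robot, eyes gives the robot as it stands. The module is installed in compiled form; this text tells all that it offers.
- The arm moves only by the tool drive_tool, never from a script. Its argument "moves" is a list of rows, each a list of 3 entries, a list of its own where there are three numbers: the shift along the tool's x, y, z in cm, then the turn about the tool's z in degrees, then the opening, from 0 (shut) to 1 (fully open). In form: [[[x, y, z], yaw, grip], ...]. A call has 1 to 12 rows; each row is the pose to reach, as a shift and turn from the pose commanded when the call began, along the tool's axes at that moment; what a row does not reach only later rows make up. A row lasts 1/12 s, in which the tool goes at most 41.7 mm and 7.16 degrees, less where a joint would pass 70% of its speed; a pose out of reach is approached as far as the arm can. A call with a gripper value outside its range is refused whole. The fingers move at their own pace and stop on an object; the grip force is fixed at half the most. Time passes only in rows, so rows that repeat a pose let the fingers close. It gives the time, the measured TCP pose, the force, the opening and the grip force at its end, in the units of the state.
- robot.state(): the state, without advancing time (a new reading comes with each control period).
- eyes.read_camera(name): name is "scene" or "top"; returns (picture, depth): 480x640x3 uint8, blue, green, red; 480x640 float32, m along the optical axis (not along the pixel's ray), 0 where there is no reading.
- eyes.camera_model(name): a dict with "fx", "fy", "cx", "cy" (pixels), "R" (3x3) and "t" (3): a world point X has camera coordinates R X + t. Camera axes: x right, y down, z forward; pixel columns grow to the right and rows downward; lengths in m; the calibration is good to about 2 mm. A picture is of the moment at which its call begins. camera_model takes no time and is no camera call.
- robot.finish_job(): hands the job in; it is judged then, once.
The state is a dict: "t": time; "joint_positions": joint angles; "dq": joint speeds; "joint_efforts": joint torques, N m; "eef_pos": TCP position; "tool_rot": TCP orientation; "contact_force": force on the tool from outside, world axes, zero at the start; "moment": the same for the moment, N m; "width": finger opening in m; "finger_force": force on a finger pad.
Only numpy, scipy, OpenCV 4.12 (cv2) and the standard library are available. Lean on these libraries where they do the work, as an engineer would, in place of code of your own. Each camera call takes 0.05 s, during which the arm holds its last target. There are 200 camera calls.

TASK

Get the marked white sheet ready for the jigsaw: push it until its long side lies snug and square against the metal fence of the brown cutting stand, with the black pencil line about a finger's width (15 mm) beyond the open end of the ledge on the robot's right, so that the hatched waste overhangs and the rest is well supported. Only push it with the fingers so that it stays flat on the ledge; never lift or tip it. Leave everything else lying where it is, and finish with the hand clear.

Things in the scene. Friction and masses are not known exactly. Their poses are not given: they have to be found in the camera images.
- stand: Fixed cutting stand: brown MDF ledge 210 mm deep (x) by 440 mm long (y), 18 mm thick, on two plywood uprights that are inset from the ends; the flat top of the ledge is 90 mm above the bench. Origin: at bench height under the centre of the ledge. x points across the ledge to the fence (away from the robot), y along the ledge to the robot's left, z up. Its heading differs from the world's by up to 0.2 rad. The right-hand end (y = -220 mm) is open.
- fence_face (a point): Point on the face of the aluminium fence that the sheet must lie against, at the height of the ledge top: stand frame (90, 0, 90) mm. The face is a straight upright strip 20 mm high, parallel to the stand's y, from y = -202 to +218 mm; its 30 mm wide foot lies behind it.
- ledge_end (a point): Middle of the upper edge of the ledge's open right-hand end: stand frame (0, -220, 90) mm.
- blank: Loose white foam-PVC sheet, 130 mm (its x) by 220 mm (its y) by 8 mm thick, about 0.15 kg, lying flat on the ledge, up to 0.1 rad askew and 13 to 30 mm short of the fence (at its middle). Origin: centre of its underside. Its +x long side goes against the fence; its -y end is the hatched waste end that is to overhang; the opposite +y end and the -x side are free to push on. It slides with ordinary dry friction (about 0.5 to 1.5 N).
- line (a point): Middle of the 3 mm wide black pencil line on top of the sheet, which crosses its whole width parallel to its x: blank frame (0, -45, 8) mm, that is 65 mm from the waste end. At the start it lies 75 to 165 mm short of the ledge's end.
- offcut: Bystander: loose cream foam offcut 60 x 36 x 30 mm lying on the ledge near its left-hand end, 50 mm or more from the sheet. Origin: centre of its underside.
- jigsaw: Bystander: green cordless jigsaw lying on its side on the bench to the right, about 270 x 240 x 66 mm. Origin: under its motor body.
- sanding_block: Bystander: dark red sanding block 65 x 110 x 30 mm on the bench between robot and stand, to the left. Origin: centre of its underside.
- try_square: Bystander: try square with wooden stock 110 mm long, 16 mm high and thin steel blade 150 mm, on the bench to the right of the stand. Origin: under the middle of the stock.
- scissors: Bystander: black-handled scissors 200 mm long, 10 mm high, on the bench to the left. Origin: at their pivot, on the bench.
- glue: Bystander: white glue bottle, 56 mm across and 160 mm tall, on the bench to the left of the stand. Origin: centre of its underside.
- foam_block: Bystander: stepped cream foam block 75 x 150 x 62 mm on the bench at far left. Origin: centre of its underside.

How it is judged:
By the outcome, as a careful person would: the job done as asked, in the order asked, and still so for the second after the job is handed in, with the robot touching nothing.
It also fails if it takes over 45 s, if anything falls off the work surface, if the arm or the gripper's body presses on something with over 40 N, if the wrist force passes 120 N, or if a joint passes its speed limit or range.

## Working session

There is one attempt and no reset: what is moved stays moved. The work goes in short steps, Python scripts to look and compute and a tool call to move; the robot and the scene stay as the last step left them, time stands still between calls to the robot, and variables do not carry over. Pictures are saved under pics/ and viewed, at most 10 in all, crops included, and the job is handed in when it is done.

Besides the shell and the picture viewer there is one more tool, called by a JSON object that holds its "fn" and its "kwargs". drive_tool: Moves the arm, as the interface text tells. Its arguments: {"type":"object","properties":{"moves":{"type":"array","items":{"type":"array"}}},"required":["moves"]}

```bash
mkdir -p pics; python3 - <<'E'
from station import robot, eyes
import cv2,numpy as np
s=robot.state();print({k:np.round(v,3) for k,v in s.items()},robot.tcp_to_grasp)
for n in("scene","top"):
    p,d=eyes.read_camera(n);cv2.imwrite(f"pics/{n}0.png",p);np.save(f"pics/{n}0.npy",d)
    m=eyes.camera_model(n);print(n,m)
E
```

```text
{'t': np.float64(0.0), 'joint_positions': array([ 1.144,  0.435,  0.025,  1.574, -0.012,  1.134, -0.075]), 'dq': array([ 0.   ,  0.001, -0.001, -0.   ,  0.002,  0.   , -0.   ]), 'joint_efforts': array([ 1.0000e-03, -6.6785e+01,  9.8600e-01, -3.1446e+01, -6.0000e-02,
        4.3000e-02,  0.0000e+00]), 'eef_pos': array([ 0.199, -0.592,  0.404]), 'tool_rot': array([-3.14 ,  0.   ,  0.324]), 'contact_force': array([0.253, 0.087, 0.74 ]), 'moment': array([ 0.025, -0.043, -0.021]), 'finger_force': np.float64(0.0), 'width': np.float64(0.092)} 0.1592
scene {'fx': 448.05591897605177, 'fy': 448.05591897605177, 'cx': 311.73332726786236, 'cy': 243.9309627912854, 'R': array([[-0.44138976,  0.89727394, -0.00863458],
       [ 0.56098097,  0.2684236 , -0.78310224],
       [-0.70033951, -0.35049714, -0.62183304]]), 't': array([ 0.21195825, -0.20382231,  1.66949318])}
top {'fx': 442.4167129995164, 'fy': 442.4167129995164, 'cx': 319.5078814831344, 'cy': 236.08319182657456, 'R': array([[ 0.01018584, -0.9997747 , -0.01862231],
       [-0.98741627, -0.00711727, -0.15798247],
       [ 0.15781433,  0.01999715, -0.9872663 ]]), 't': array([0.01660086, 0.52735997, 1.29447708])}
```

View pics/top0.png

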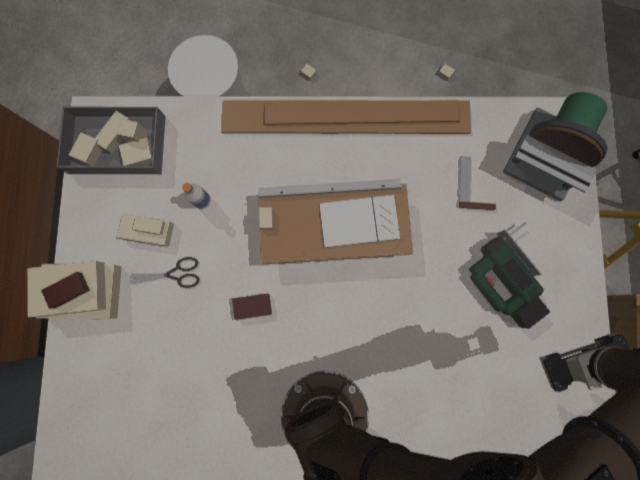

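View pics/scene0.png

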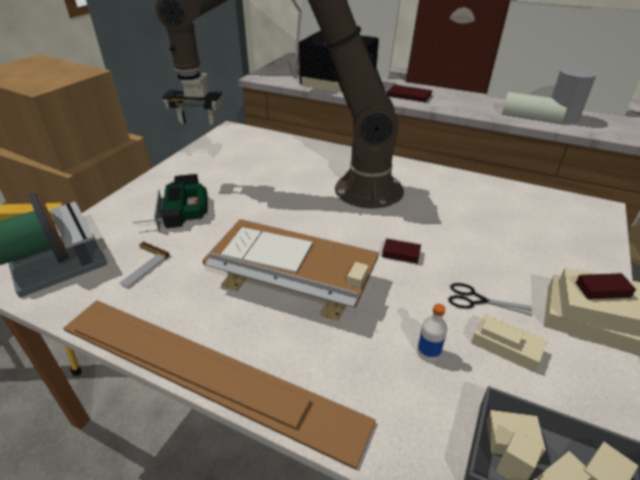

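The top view shows the ledge spanning about (258,190)–(412,258), the fence along its upper edge, and the sheet at (320,202)–(400,243) with its line near column 374. The scene view agrees. Next I'll zoom in and measure.

```bash
cat >h.py <<'E'
import numpy as np,cv2
from station import robot,eyes
def ray(n,uv,z):
    m=eyes.camera_model(n);R,t=m["R"],m["t"];C=-R.T@t
    uv=np.atleast_2d(uv).astype(float)
    d=np.c_[(uv[:,0]-m["cx"])/m["fx"],(uv[:,1]-m["cy"])/m["fy"],np.ones(len(uv))]@R
    return C+d*((z-C[2])/d[:,2])[:,None]
def proj(n,X):
    m=eyes.camera_model(n);c=np.atleast_2d(X)@m["R"].T+m["t"]
    return np.c_[c[:,0]/c[:,2]*m["fx"]+m["cx"],c[:,1]/c[:,2]*m["fy"]+m["cy"]]
E
python3 - <<'E'
from h import *
p=cv2.imread("pics/top0.png");d=np.load("pics/top0.npy")
c=p[175:270,245:425];cv2.imwrite("pics/c1.png",cv2.resize(c,None,fx=4.4,fy=4.4,interpolation=cv2.INTER_CUBIC))
for u,v in[(290,240),(350,220),(265,215),(405,225),(330,188)]:print((u,v),p[v,u],ray("top",(u,v),.09),d[v,u])
for u in(285,350,405):print(u,[tuple(p[v,u]) for v in range(178,200)])
E
```

```text
(290, 240) [ 73  97 125] [[0.50737037 0.10601006 0.09      ]] 1.295113
(350, 220) [158 161 162] [[ 0.56780994 -0.06848215  0.09      ]] 1.2896215
(265, 215) [134 154 161] [[0.58116211 0.18117008 0.09      ]] 1.2709095
(405, 225) [ 78 100 127] [[ 0.55401771 -0.22846916  0.09      ]] 1.293444
(330, 188) [136 136 138] [[ 0.66396195 -0.00938668  0.09      ]] 1.3100592
285 [(np.uint8(149), np.uint8(154), np.uint8(161)), (np.uint8(152), np.uint8(155), np.uint8(162)), (np.uint8(151), np.uint8(155), np.uint8(161)), (np.uint8(149), np.uint8(153), np.uint8(161)), (np.uint8(148), np.uint8(152), np.uint8(159)), (np.uint8(150), np.uint8(154), np.uint8(160)), (np.uint8(151), np.uint8(155), np.uint8(160)), (np.uint8(149), np.uint8(152), np.uint8(156)), (np.uint8(143), np.uint8(144), np.uint8(147)), (np.uint8(136), np.uint8(136), np.uint8(138)), (np.uint8(138), np.uint8(138), np.uint8(139)), (np.uint8(138), np.uint8(138), np.uint8(139)), (np.uint8(137), np.uint8(137), np.uint8(139)), (np.uint8(139), np.uint8(138), np.uint8(140)), (np.uint8(135), np.uint8(136), np.uint8(138)), (np.uint8(133), np.uint
[... 1632 characters left out ...]
, np.uint8(132)), (np.uint8(80), np.uint8(102), np.uint8(127)), (np.uint8(78), np.uint8(101), np.uint8(126)), (np.uint8(77), np.uint8(100), np.uint8(125)), (np.uint8(77), np.uint8(98), np.uint8(125)), (np.uint8(75), np.uint8(97), np.uint8(123)), (np.uint8(77), np.uint8(100), np.uint8(125)), (np.uint8(78), np.uint8(100), np.uint8(125)), (np.uint8(76), np.uint8(98), np.uint8(124)), (np.uint8(76), np.uint8(99), np.uint8(125)), (np.uint8(77), np.uint8(100), np.uint8(126)), (np.uint8(75), np.uint8(97), np.uint8(125)), (np.uint8(77), np.uint8(100), np.uint8(126)), (np.uint8(74), np.uint8(98), np.uint8(123)), (np.uint8(78), np.uint8(100), np.uint8(126)), (np.uint8(77), np.uint8(99), np.uint8(126))]
```

View pics/c1.png

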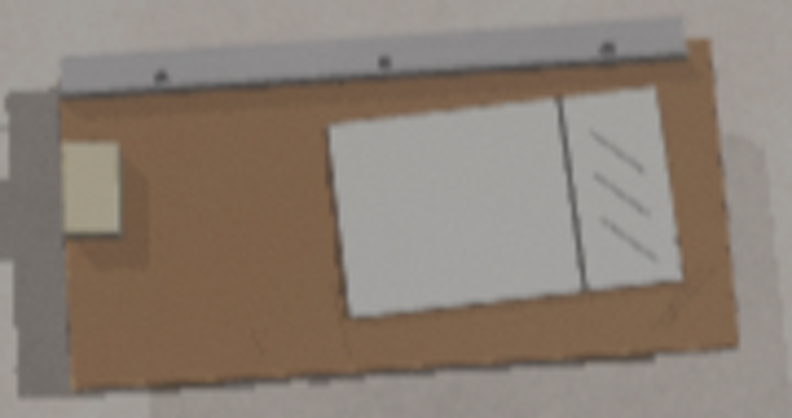

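```bash
cat >>h.py <<'E'
def fit(P):  # line through points: centre, unit dir, rms
    P=P[:,:2];
    for _ in range(3):
        c=P.mean(0);d=np.linalg.svd(P-c)[2][0];r=np.abs((P-c)@[-d[1],d[0]]);k=r<max(2*r.std()+np.median(r),5e-4);P=P[k]
    return c,d,r.std()*1e3
def inter(a,b):
    s=np.linalg.solve(np.c_[a[1],-b[1]],b[0]-a[0]);return a[0]+s[0]*a[1]
S=8
def up(n,pic,box):
    u0,v0,u1,v1=box
    c=cv2.resize(pic[v0:v1,u0:u1],None,fx=S,fy=S,interpolation=cv2.INTER_LINEAR).astype(int)
    return c,lambda q:(np.asarray(q,float)+.5)/S-.5+[u0,v0]
def cont(mask):
    cs=cv2.findContours(mask.astype(np.uint8),0,cv2.CHAIN_APPROX_NONE)[0]
    return max(cs,key=cv2.contourArea)
def sheet(pic,box=(310,192,425,258),z=.098):
    c,f=up("top",pic,box)
    m=(c[...,0]>116).astype(np.uint8)
    m=cv2.morphologyEx(m,cv2.MORPH_OPEN,np.ones((25,25)))
    m=cv2.morphologyEx(cv2.copyMakeBorder(m,40,40,40,40,0),cv2.MORPH_CLOSE,np.ones((33,33)))[40:-40,40:-40]
    return m,c,f
def sides(cn,f,z,n="top"):
    W=ray(n,f(cn[:,0]),z)[:,:2]
    (cx,cy),_,_=cv2.minAreaRect(W.astype(np.float32)*1000)
    box=cv2.boxPoints(cv2.minAreaRect((W*1000).astype(np.float32)))/1000
    L=[]
    for i in range(4):
        a,b=box[i],box[(i+1)%4];l=np.linalg.norm(b-a);e=(b-a)/l
        s=(W-a)@e;r=np.abs((W-a)@[-e[1],e[0]])
        L.append(fit(W[(s>.1*l)&(s<.9*l)&(r<.008)]))
    return box,L
E
python3 - <<'E'
from h import *
p=cv2.imread("pics/top0.png")
m,c,f=sheet(p);cn=cont(m);box,L=sides(cn,f,.098)
K=np.array([inter(L[i-1],L[i]) for i in range(4)])
print("sheet corners",K.round(4),"sides",[np.linalg.norm(K[i]-K[i-1]).round(4) for i in range(4)],[round(l[2],2) for l in L],"yaw",[np.degrees(np.arctan2(l[1][1],l[1][0])).round(2) for l in L])
# ledge brown
c,f=up("top",p,(245,170,425,270))
m=(c[...,2]-c[...,0]>25).astype(np.uint8);m=cv2.morphologyEx(m,cv2.MORPH_OPEN,np.ones((17,17)))
cn=cv2.convexHull(cont(m));full=np.zeros_like(m);cv2.fillPoly(full,[cn],1);cn=cont(full)
box,L=sides(cn,f,.09);print("ledge",box.round(4))
for l in L:print(l[0].round(4),np.degrees(np.arctan2(l[1][1],l[1][0])).round(2),l[2])
# fence top edge: last gray->dark crossing in columns
g=c[...,0];P=[]
for u in range(265,395,2):
    if abs(u-330)<1:pass
    x=(u-245)*8+4;col=g[:,x]
    dark=np.where((col<107)&(np.arange(len(col))>8*8))[0]
    y=[k for k in dark if (col[k:k+10]<107).all()]
    P.append(f([x,y[0]]))
F=fit(ray("top",np.array(P),.11));print("fence",F[0],np.degrees(np.arctan2(F[1][1],F[1][0])),F[2])
# line: dark gray min in rows within the sheet
P=[]
for v in range(200,240,1):
    r=p[v,366:384,1].astype(float);k=r.argmin()
    if r[k]<125 and 1<=k<16:
        w=np.clip(150-r[max(0,k-2):k+3],0,None);P.append([366+(np.arange(max(0,k-2),k+3)*w).sum()/w.sum(),v])
Ln=fit(ray("top",np.array(P),.098));print("line",Ln[0],np.degrees(np.arctan2(Ln[1][1],Ln[1][0])),Ln[2],len(P))
E
```

```text
sheet corners [[ 0.4875  0.006 ]
 [ 0.5144 -0.2114]
 [ 0.6439 -0.1953]
 [ 0.6166  0.0223]] sides [np.float64(0.1301), np.float64(0.2191), np.float64(0.1304), np.float64(0.2194)] [np.float64(0.18), np.float64(0.13), np.float64(0.13), np.float64(0.17)] yaw [np.float64(-82.93), np.float64(7.1), np.float64(97.16), np.float64(-172.78)]
ledge [[ 0.4358  0.19  ]
 [ 0.4692 -0.2504]
 [ 0.6805 -0.2344]
 [ 0.647   0.206 ]]
[ 0.4532 -0.0298] -85.84 0.0766431508305833
[ 0.5743 -0.2421] 4.18 0.07355312309115089
[ 0.6642 -0.0796] 96.11 0.054548170930243
[0.5408 0.1972] -176.22 0.08440313248183366
fence [ 0.64849924 -0.00347678] -85.9118630966774 0.15069667027482098
line [ 0.56831647 -0.13947754] -172.9171954684104 0.07328640404804691 40
```

```bash
cat >>h.py <<'E'
O=np.array([.5581,-.0222]);YAW=.0722
n_=np.array([np.cos(YAW),np.sin(YAW)]);e_=np.array([-n_[1],n_[0]])
def tostand(P):P=np.atleast_2d(P)[:,:2]-O;return np.c_[P@n_,P@e_]
def go(x,y,ztip,dpsi):
    "shift in tool axes (cm, deg) to stand x,y, fingertip height, tool yaw=stand yaw+dpsi deg"
    s=robot.state();r=s["tool_rot"];psi=r[2];p=s["eef_pos"]
    w=O+x*n_+y*e_-p[:2]
    t=np.array([np.cos(psi)*w[0]+np.sin(psi)*w[1],np.sin(psi)*w[0]-np.cos(psi)*w[1],p[2]-ztip-.178])*100
    print("stand now",tostand(p).round(4),"tip",round(p[2]-.178,4),"rot",np.round(r,4),"F",np.round(s["contact_force"],2),"t",s["t"])
    print("shift",t.round(2),"turn",round(((np.degrees(psi-YAW)-dpsi)+180)%360-180,2))
E
python3 -c "
from h import *
go(0,.075,.17,90)"
```

```text
stand now [[-0.3995 -0.5427]] tip 0.226 rot [-3.1402e+00  2.0000e-04  3.2370e-01] F [ 0.43 -0.1   0.02] t 0.1
shift [ 54.07 -49.89   5.6 ] turn -75.59
```

{"fn": "drive_tool", "kwargs": {"moves": [[[54.1,-49.9,2],-75.6,0.4],[[54.1,-49.9,2],-75.6,0.4],[[54.1,-49.9,2],-75.6,0.4],[[54.1,-49.9,2],-75.6,0.4],[[54.1,-49.9,2],-75.6,0.4],[[54.1,-49.9,2],-75.6,0.4],[[54.1,-49.9,2],-75.6,0.4],[[54.1,-49.9,2],-75.6,0.4],[[54.1,-49.9,2],-75.6,0.4],[[54.1,-49.9,2],-75.6,0.4],[[54.1,-49.9,2],-75.6,0.4],[[54.1,-49.9,2],-75.6,0.4]]}}

```text
t: 1.1
eef_pos: [0.4396, -0.1526, 0.3911]
tool_rot: [-3.141, 0.0, 1.648]
contact_force: [1.4, -0.9, 0.5]
width: 0.0366
finger_force: 0.0
```

```bash
python3 -c "
from h import *
go(0,.075,.15,90)"
```

```text
stand now [[-0.1276 -0.1215]] tip 0.2131 rot [-3.1415e+00  2.0000e-04  1.6477e+00] F [ 1.39 -0.92  0.52] t 1.1
shift [19.59 12.85  6.31] turn 0.27
```

{"fn": "drive_tool", "kwargs": {"moves": [[[19.6,12.9,4],0.3,0.4],[[19.6,12.9,6.3],0.3,0.4],[[19.6,12.9,6.3],0.3,0.4],[[19.6,12.9,6.3],0.3,0.4],[[19.6,12.9,6.3],0.3,0.4],[[19.6,12.9,6.3],0.3,0.4],[[19.6,12.9,6.3],0.3,0.4],[[19.6,12.9,6.3],0.3,0.4],[[19.6,12.9,6.3],0.3,0.4]]}}

```text
t: 1.85
eef_pos: [0.5536, 0.05, 0.3276]
tool_rot: [-3.14, 0.001, 1.638]
contact_force: [-0.7, -1.0, 0.5]
width: 0.0367
finger_force: 0.0
```

```bash
python3 -c "
from h import *
go(0,.072,.0945,90)"
```

```text
stand now [[0.0007 0.0724]] tip 0.1496 rot [-3.1402e+00  6.0000e-04  1.6382e+00] F [-0.7  -1.01  0.47] t 1.85
shift [-0.04 -0.07  5.51] turn -0.28
```

{"fn": "drive_tool", "kwargs": {"moves": [[[0,0,3],-0.3,0.4],[[0,0,4.5],-0.3,0.4],[[0,0,5.2],-0.3,0.4],[[0,0,5.5],-0.3,0.4],[[0,0,5.5],-0.3,0.4],[[0,0,5.5],-0.3,0.4]]}}

```text
t: 2.35
eef_pos: [0.5541, 0.05, 0.2741]
tool_rot: [3.14, 0.0, 1.642]
contact_force: [0.3, 0.2, 0.4]
width: 0.0365
finger_force: 0.0
```

```bash
python3 - <<'E'
from h import *
go(0,-.067,.0935,90)
p,d=eyes.read_camera("top");cv2.imwrite("pics/t1.png",p);cv2.imwrite("pics/c2.png",cv2.resize(p[150:280,240:425],None,fx=4,fy=4))
E
```

```text
stand now [[0.0013 0.0723]] tip 0.0961 rot [3.1403e+00 1.0000e-04 1.6423e+00] F [0.28 0.22 0.43] t 2.35
shift [-13.93  -0.12   0.26] turn -0.04
```

View pics/c2.png

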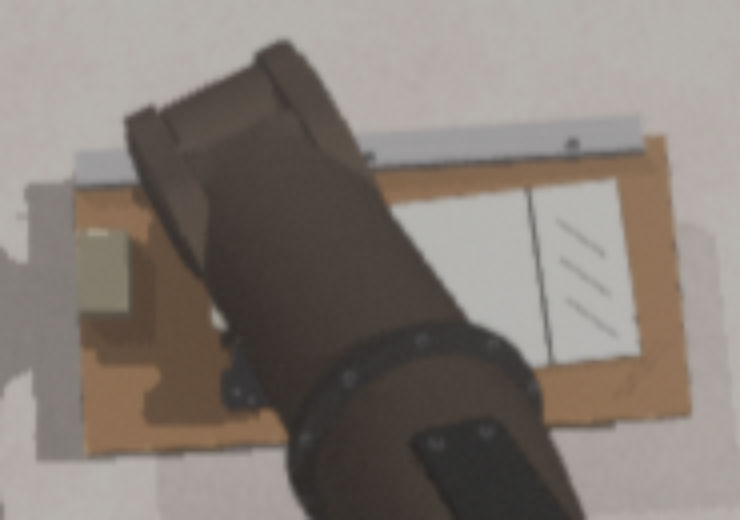

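The arm hides the hand from above, but the offcut (crop ~(105,270)) is clear and the sheet hasn't moved. I'll lower slightly and push.

{"fn": "drive_tool", "kwargs": {"moves": [[[0,-0.1,0.2],0,0.4],[[0,-0.1,0.25],0,0.4],[[-0.6,-0.1,0.25],0,0.4],[[-1.4,-0.1,0.25],0,0.4],[[-2.2,-0.1,0.25],0,0.4],[[-3.1,-0.1,0.25],0,0.4],[[-4.0,-0.1,0.25],0,0.4],[[-4.9,-0.1,0.25],0,0.4],[[-5.8,-0.1,0.25],0,0.4],[[-6.7,-0.1,0.25],0,0.4],[[-7.4,-0.1,0.25],0,0.4],[[-8,-0.1,0.25],0,0.4]]}}

```text
t: 3.4
eef_pos: [0.5587, -0.0305, 0.2706]
tool_rot: [-3.142, 0.0, 1.642]
contact_force: [-0.1, 1.0, 0.8]
width: 0.0368
finger_force: 0.6
```

```bash
python3 -c "
from h import *
go(0,-.067,.0935,90)"
```

```text
stand now [[-0.     -0.0083]] tip 0.0926 rot [-3.1415e+00  1.0000e-04  1.6425e+00] F [-0.09  0.96  0.77] t 3.4
shift [-5.87  0.01 -0.09] turn -0.03
```

{"fn": "drive_tool", "kwargs": {"moves": [[[-0.7,0,0],0,0.4],[[-1.5,0,0],0,0.4],[[-2.4,0,0],0,0.4],[[-3.3,0,0],0,0.4],[[-4.1,0,0],0,0.4],[[-4.8,0,0],0,0.4],[[-5.3,0,0],0,0.4],[[-5.6,0,0],0,0.4],[[-5.8,0,0],0,0.4],[[-5.8,0,0],0,0.4]]}}

```text
t: 4.23
eef_pos: [0.5628, -0.0877, 0.2706]
tool_rot: [-3.141, 0.0, 1.643]
contact_force: [-0.5, -0.1, -0.1]
width: 0.0366
finger_force: 0.0
```

```bash
python3 - <<'E'
from h import *
go(-.1,-.15,.15,0)
p,d=eyes.read_camera("top");cv2.imwrite("pics/t2.png",p);cv2.imwrite("pics/c3.png",cv2.resize(p[150:280,260:445],None,fx=4,fy=4))
E
```

```text
stand now [[-0.     -0.0656]] tip 0.0926 rot [-3.1415e+00  2.0000e-04  1.6429e+00] F [-0.45 -0.1  -0.09] t 4.2333
shift [ -8.44 -10.    -5.74] turn 89.99
```

View pics/c3.png

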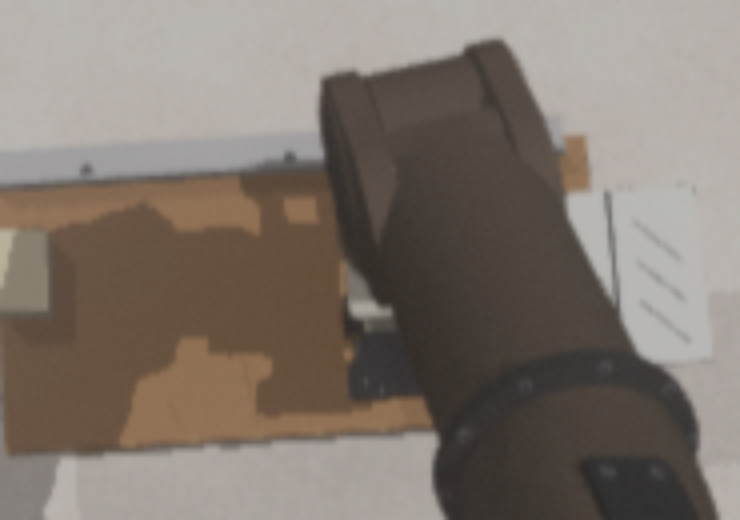

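The sheet now overhangs the end, with the line at crop (612,250) about 11 mm past the ledge. I'll back off, raise, rotate, and go to the front side.

{"fn": "drive_tool", "kwargs": {"moves": [[[1.0,0,0],0,0.4],[[1.5,0,-1],0,0.4],[[1.0,0,-4],0,0.4],[[0,-2,-5.7],7,0.7],[[-2,-5,-5.7],14,1],[[-4,-8,-5.7],21,1],[[-8.4,-9.5,-5.7],28,1],[[-8.4,-9.5,-5.7],35,1],[[-8.4,-9.5,-5.7],42,1],[[-8.4,-9.5,-5.7],49,1],[[-8.4,-9.5,-5.7],56,1],[[-8.4,-9.5,-5.7],63,1]]}}

```text
t: 5.28
eef_pos: [0.4744, -0.1768, 0.3285]
tool_rot: [3.141, -0.001, 0.539]
contact_force: [-0.4, -0.3, 0.4]
width: 0.0902
finger_force: 0.0
```

```bash
python3 -c "
from h import *
go(-.093,-.15,.15,0)"
```

```text
stand now [[-0.0947 -0.1481]] tip 0.1505 rot [ 3.1414e+00 -9.0000e-04  5.3900e-01] F [-0.44 -0.28  0.35] t 5.2833
shift [0.06 0.24 0.05] turn 26.75
```

{"fn": "drive_tool", "kwargs": {"moves": [[[0.1,0.2,0],7,1],[[0.1,0.2,0],14,1],[[0.1,0.2,0],21,1],[[0.1,0.2,0],26.7,1],[[0.1,0.2,0],26.7,1],[[0.1,0.2,0],26.7,1]]}}

```text
t: 5.78
eef_pos: [0.4763, -0.1781, 0.3282]
tool_rot: [-3.142, -0.001, 0.082]
contact_force: [0.2, -0.1, 0.4]
width: 0.0921
finger_force: 0.0
```

```bash
python3 - <<'E'
from h import *
go(-.093,-.15,.0935,0)
p,d=eyes.read_camera("top");cv2.imwrite("pics/t3.png",p);cv2.imwrite("pics/c4.png",cv2.resize(p[150:280,260:445],None,fx=4,fy=4))
E
```

```text
stand now [[-0.0928 -0.1496]] tip 0.1502 rot [-3.1416e+00 -6.0000e-04  8.2500e-02] F [ 0.18 -0.07  0.36] t 5.7833
shift [-0.02  0.04  5.67] turn 0.59
```

View pics/c4.png

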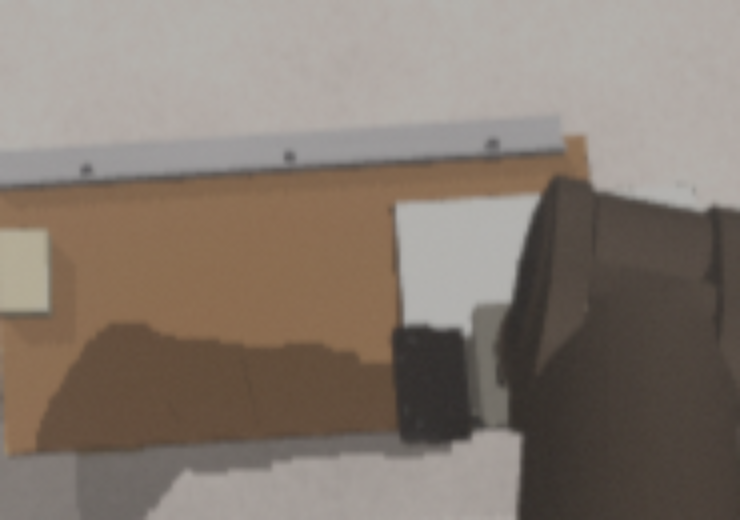

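```bash
python3 -c "
from h import *
print(tostand(ray('top',[[260+395/4,150+203/4],[260+403/4,150+322/4],[260+530/4,150+195/4]],.098)))"
```

```text
[[ 0.06033252 -0.07604484]
 [-0.02811308 -0.0751047 ]
 [ 0.05976311 -0.17479766]]
```

{"fn": "drive_tool", "kwargs": {"moves": [[[0,0,3],0.6,1],[[0,0,4.7],0.6,1],[[0,0,5.4],0.6,1],[[0,0,5.7],0.6,1],[[0,0,5.7],0.6,1],[[0.5,0,5.7],0.6,1],[[1.1,0,5.7],0.6,1],[[1.8,0,5.7],0.6,1],[[2.5,0,5.7],0.6,1],[[3.2,0,5.7],0.6,1],[[3.7,0,5.7],0.6,1],[[4.0,0,5.7],0.6,1]]}}

```text
t: 6.83
eef_pos: [0.5169, -0.1758, 0.2707]
tool_rot: [3.142, -0.0, 0.068]
contact_force: [-1.9, 0.2, 1.2]
width: 0.0919
finger_force: 0.6
```

```bash
python3 -c "
from h import *
go(-.049,-.15,.0935,0)"
```

```text
stand now [[-0.0522 -0.1502]] tip 0.0927 rot [ 3.1416e+00 -4.0000e-04  6.7700e-02] F [-1.91  0.15  1.18] t 6.8333
shift [ 0.32 -0.03 -0.08] turn -0.26
```

{"fn": "drive_tool", "kwargs": {"moves": [[[0.1,0,0],-0.2,1],[[0.2,0,0],-0.2,1],[[0.3,0,0],-0.2,1],[[0.3,0,0],-0.2,1]]}}

```text
t: 7.17
eef_pos: [0.5188, -0.1759, 0.2706]
tool_rot: [3.142, 0.0, 0.071]
contact_force: [-0.7, -0.6, -0.2]
width: 0.0919
finger_force: 0.3
```

{"fn": "drive_tool", "kwargs": {"moves": [[[0.1,0,0],0,1],[[0.2,0,0],0,1],[[0.3,0,0],0,1],[[0.3,0,0],0,1]]}}

```text
t: 7.5
eef_pos: [0.5199, -0.176, 0.2702]
tool_rot: [-3.141, 0.005, 0.07]
contact_force: [-10.2, -1.1, 7.2]
width: 0.0916
finger_force: 5.1
```

{"fn": "drive_tool", "kwargs": {"moves": [[[-0.5,0,0],0,1],[[-1.5,0,0],0,1],[[-2.2,0,-1],0,1],[[-2.2,0,-4],0,1],[[-2,-3,-6],-7,0.4],[[0,-6,-6],-14,0.4],[[3,-10,-6],-21,0.4],[[5,-14,-6],-28,0.4],[[5,-18,-6],-35,0.4],[[5,-22,-6],-42,0.4],[[5,-25,-6],-49,0.4],[[5,-25,-6],-56,0.4]]}}

```text
t: 8.5
eef_pos: [0.5525, 0.0863, 0.3322]
tool_rot: [-3.141, -0.005, 1.065]
contact_force: [-0.2, 0.2, -0.1]
width: 0.0432
finger_force: 0.0
```

```bash
python3 - <<'E'
from h import *
go(0,-.055,.15,90)
p,d=eyes.read_camera("top");cv2.imwrite("pics/t4.png",p);cv2.imwrite("pics/c5.png",cv2.resize(p[150:280,260:445],None,fx=4,fy=4))
E
```

```text
stand now [[0.0023 0.1087]] tip 0.1542 rot [-3.1406 -0.0055  1.0647] F [-0.16  0.22 -0.1 ] t 8.5
shift [-13.83   8.76   0.42] turn -33.14
```

View pics/c5.png

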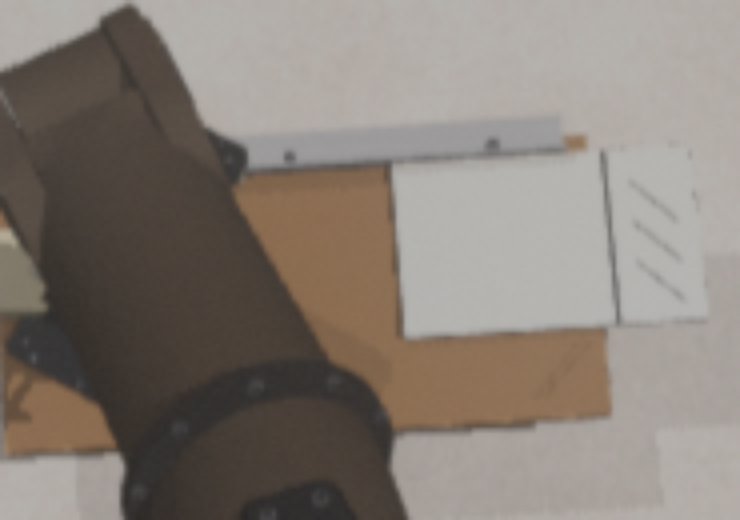

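Sheet now lies along the fence; the line runs crop (604,152)–(618,322) and the ledge end is at crop ~(608,370). Measuring.

```bash
cat >>h.py <<'E'
def meas(p,c0=405,c1=422,r0=192,r1=228):
    P=[]
    for v in range(r0,r1):
        r=p[v,c0:c1,1].astype(float);k=r.argmin()
        if r[k]<130 and 2<=k<c1-c0-2:
            w=np.clip(150-r[k-2:k+3],0,None);P.append([c0+(np.arange(k-2,k+3)*w).sum()/w.sum(),v])
    q=tostand(ray("top",np.array(P),.098));L=fit(q)
    print("line y",L[0][1],"ang",np.degrees(np.arctan2(-L[1][1],L[1][0])),L[2],len(P),"beyond mm",(-.22-L[0][1])*1e3)
    # near side and +y end, blue threshold
    g=cv2.GaussianBlur(p,(1,1),0)[...,0].astype(float)
    def cross(a,th):
        i=np.where((a[:-1]-th)*(a[1:]-th)<0)[0]
        return i[0]+(th-a[i[0]])/(a[i[0]+1]-a[i[0]]) if len(i) else np.nan
    N=np.array([[u,225+cross(g[225:245,u],116)] for u in range(364,406)]);N=fit(tostand(ray("top",N[~np.isnan(N[:,1])],.098)))
    E=np.array([[345+cross(g[v,345:375],116),v] for v in range(195,230)]);E=fit(tostand(ray("top",E[~np.isnan(E[:,0])],.098)))
    print("near side x",N[0],"slope deg",np.degrees(np.arctan(N[1][0]/N[1][1])),N[2]);print("+y end",E[0],"slope",np.degrees(np.arctan(E[1][1]/E[1][0])),E[2])
E
python3 -c "
from h import *
print('end',tostand([0.5743,-.2421]),'fence',tostand([[.6485,-.0035]]))
meas(cv2.imread('pics/t4.png'))"
```

```text
end [[ 0.0002948  -0.22049572]] fence [[0.09151345 0.01213007]]
line y -0.2292367687925068 ang -179.99730714375946 0.223251196511408 29 beyond mm 9.236768792506789
near side x [-0.03951862 -0.14435245] slope deg 0.2281026411036261 0.1980008233909717
+y end [ 0.02689738 -0.07378229] slope 0.09371769022265487 0.15960829568872306
```

{"fn": "drive_tool", "kwargs": {"moves": [[[-6,2,0.4],-7,0.4],[[-9,4,0.4],-14,0.4],[[-11,6,0.4],-21,0.4],[[-12,8,0.4],-28,0.4],[[-12,10.5,0.4],-33.1,0.4],[[-12,10.5,0.4],-33.1,0.4],[[-12,10.5,0.4],-33.1,0.4],[[-12,10.5,0.4],-33.1,0.4]]}}

```text
t: 9.22
eef_pos: [0.5846, -0.0792, 0.3269]
tool_rot: [-3.141, -0.0, 1.623]
contact_force: [-0.6, 0.2, 0.0]
width: 0.0367
finger_force: 0.0
```

```bash
python3 -c "
from h import *
go(.025,-.05,.0935,90)"
```

```text
stand now [[ 0.0223 -0.0588]] tip 0.1489 rot [-3.1414 -0.      1.6227] F [-0.57  0.21  0.02] t 9.2167
shift [0.88 0.25 5.54] turn -1.16
```

{"fn": "drive_tool", "kwargs": {"moves": [[[1,0.3,0.5],-1.2,0.4],[[1,0.3,2.5],-1.2,0.4],[[1,0.3,4.3],-1.2,0.4],[[1,0.3,5.2],-1.2,0.4],[[1,0.3,5.5],-1.2,0.4],[[1,0.3,5.5],-1.2,0.4],[[1,0.3,5.5],-1.2,0.4]]}}

```text
t: 9.8
eef_pos: [0.5878, -0.0684, 0.2723]
tool_rot: [3.141, 0.0, 1.647]
contact_force: [0.0, -0.2, 0.6]
width: 0.0366
finger_force: 0.0
```

```bash
python3 -c "
from h import *
go(.025,-.0720,.0935,90)"
```

```text
stand now [[ 0.0263 -0.0482]] tip 0.0943 rot [3.141  0.     1.6472] F [ 0.03 -0.2   0.63] t 9.8
shift [-2.38 -0.14  0.08] turn 0.24
```

{"fn": "drive_tool", "kwargs": {"moves": [[[-0.5,0,0.1],0.2,0.4],[[-1.0,0,0.1],0.2,0.4],[[-1.4,0,0.1],0.2,0.4],[[-1.7,0,0.1],0.2,0.4],[[-2.0,0,0.1],0.2,0.4],[[-2.2,0,0.1],0.2,0.4],[[-2.4,0,0.1],0.2,0.4],[[-2.4,0,0.1],0.2,0.4],[[-2.4,0,0.1],0.2,0.4]]}}

```text
t: 10.55
eef_pos: [0.5894, -0.0931, 0.2706]
tool_rot: [-3.141, 0.0, 1.643]
contact_force: [-0.2, -0.3, 0.1]
width: 0.0367
finger_force: 0.0
```

```bash
python3 -c "
from h import *
go(.025,.1,.15,90)"
```

```text
stand now [[ 0.0261 -0.073 ]] tip 0.0926 rot [-3.1414e+00  2.0000e-04  1.6430e+00] F [-0.16 -0.33  0.15] t 10.55
shift [17.3  -0.11 -5.74] turn -0.0
```

Now back off and go round to the front for a final seating push; look on the way out.

{"fn": "drive_tool", "kwargs": {"moves": [[[1,0,0],0,0.4],[[2.5,0,-1],0,0.4],[[4,0,-4],0,0.4],[[8,0,-5.7],0,0.4],[[12,0,-5.7],0,0.4],[[16,0,-5.7],0,0.4],[[18,0,-5.7],0,0.4],[[18,0,-5.7],0,0.4],[[18,0,-5.7],0,0.4]]}}

```text
t: 11.3
eef_pos: [0.5756, 0.0901, 0.3285]
tool_rot: [3.141, -0.001, 1.648]
contact_force: [0.2, -0.1, 0.7]
width: 0.0366
finger_force: 0.0
```

```bash
python3 - <<'E'
from h import *
p,d=eyes.read_camera("top");cv2.imwrite("pics/t5.png",p);cv2.imwrite("pics/c6.png",cv2.resize(p[150:280,260:445],None,fx=4,fy=4))
meas(p);go(-.075,-.15,.15,0)
E
```

```text
line y -0.23691173306896607 ang 179.86672563764887 0.20295313610221624 30 beyond mm 16.91173306896607
near side x [-0.03965266 -0.14412969] slope deg 0.07960034153400533 0.19426878323348923
+y end [ 0.02739285 -0.08139435] slope -0.06440712127101234 0.16405693741074684
stand now [[0.0258 0.1087]] tip 0.1502 rot [3.1413e+00 1.0000e-04 1.6455e+00] F [-0.42 -1.15 -0.75] t 11.35
shift [-2.585e+01 -1.015e+01  2.000e-02] turn 90.14
```

View pics/c6.png

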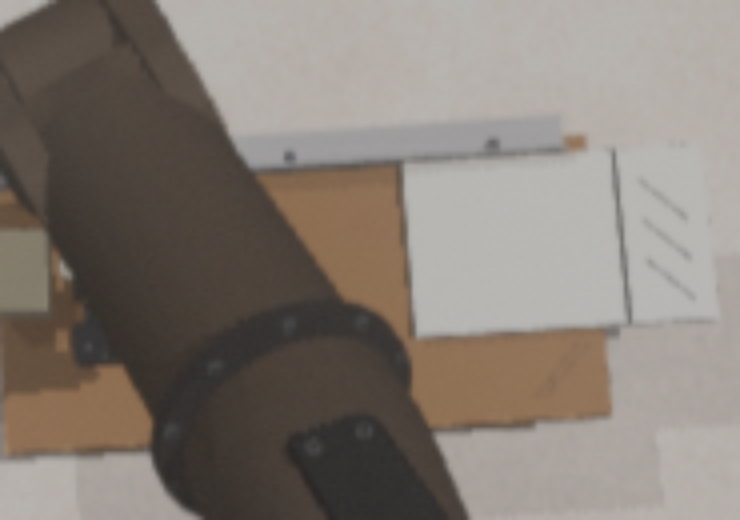

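The line is about 16 mm beyond the end. The near side is 0.1 mm from its pressed-to-fence position and square to within 0.1°, and the offcut hasn't moved. Raising the hand clear and handing in.

{"fn": "drive_tool", "kwargs": {"moves": [[[0,0,-4],0,0.4],[[0,0,-8],0,0.4],[[0,0,-10],0,0.4],[[0,0,-10],0,0.4],[[0,0,-10],0,0.4],[[0,0,-10],0,0.4]]}}

```text
t: 11.85
eef_pos: [0.5762, 0.0856, 0.427]
tool_rot: [-3.141, 0.001, 1.642]
contact_force: [1.2, -0.1, -0.6]
width: 0.0367
finger_force: 0.0
```

```bash
python3 -c "
from h import *
p,d=eyes.read_camera('top');meas(p)
print(robot.finish_job())"
```

```text
line y -0.2369099319018258 ang 179.8734820984534 0.20177398836035773 30 beyond mm 16.909931901825797
near side x [-0.03966505 -0.14289459] slope deg 0.06641360686016884 0.20708360940283121
+y end [ 0.02683403 -0.08140909] slope -0.036991242401398824 0.17153721288656618
the job is handed in; nothing more can be done
None
```

The job is handed in: by the top camera the sheet lies against the fence, square to about 0.1°, with the pencil line about 16–17 mm beyond the open end (15 mm asked), the offcut unmoved by eye, and the hand raised clear; I have no verdict on the result.

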